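# Jack up the bench grinder with the crank

### The arm

A 6-joint arm with a two-finger parallel gripper is mounted at the origin on the work surface. World frame = base frame: x ahead of the robot, y to its left, z up, the work surface at z = 0. Lengths are in mm, angles in rad, forces in N, time in s.
With the tool pointing down it reaches from about 300 to 775 mm from the base axis. Payload 14.6 kg.
Tool frame: the origin (TCP) lies at the very end of the fingers, on their centre line; the grasp point (between the pads) lies manip.grasp_offset behind it (manip.grasp_offset is the distance from the TCP to the grasp point, in mm); z points along the fingers, y is the direction in which the jaws open and shut (so a half turn about z gives the same grasp; the last joint's range is limited). The gripper opens to 94 mm and grips with 3 to 60 N. Pads are 16 mm wide; open, the fingers measure 119 mm over their backs; the gripper's body (75 mm by 177 mm) begins 78 mm behind the grasp point.
Start: joints at [-0.067, 0.3, 1.521, -0, 1.321, -0.067], TCP at [549.99, -0.002, 205.446] pointing down, gripper open.
Joint ranges: [-3.03, 3.03], [-0.79, 2.21], [0.23, 2.52], [-1.04, 4.18], [0, 3.07], [-2.55, 2.55]. Speed limits (rad/s): [2.22, 2.22, 2.57, 3.14, 3.14, 3.14].

### API

Orientations are given as [roll, pitch, yaw] about the fixed x, y, z axes, in that order (R = Rz(yaw) Ry(pitch) Rx(roll)).
In Python, from cell import manip gives the robot as it stands.
- The arm moves only by the tool send_rows, never from a script. Its argument "commands" is a list of rows, each a list of 2 entries, a list of its own where there are three numbers: the shift along the tool's x, y, z in m, then the turn about the tool's z in rad. A call has exactly 8 rows; each row is the pose to reach, as a shift and turn from the pose commanded when the call began, along the tool's axes at that moment; what a row does not reach only later rows make up. A row lasts 1/12 s, in which the tool goes at most 41.7 mm and 7.16 degrees, less where a joint would pass 70% of its speed; a pose out of reach is approached as far as the arm can. A call with a gripper value outside its range is refused whole. "hand" is the closure, from -1 (fully open) to 1 (shut), so that 0 is half open, set as the call begins (left out, the last holds). The fingers move at their own pace and stop on an object; "force" is the grip in N (left out, the last holds). Time passes only in rows, so rows that repeat a pose let the fingers close, or fill a call up. It gives the time, the measured TCP pose, the force and the opening at its end, in the units of the state.
- manip.read_state(): the state, without advancing time (a new reading comes with each control period).
- manip.camera(name): name is "scene" or "side" or "wrist"; returns the picture (384x512x3 uint8, red, green, blue); there is no depth.
- manip.camera_model(name): a dict with "K" (3x3 intrinsics, pixels), "eye" and "attitude" of the camera in the world; the wrist camera has in their place "mount" (4x4, takes a point from camera to tool coordinates, whose origin is the TCP and whose axes are the flange's). Camera axes: x right, y down, z forward; pixel columns grow to the right and rows downward; lengths in mm; the calibration is good to about 2 mm. A picture is of the moment at which its call begins: read the wrist's pose just before it. camera_model takes no time and is no camera call.
- manip.sign_off(): hands the job in, once; it reports no verdict.
The state is a dict: "clock": time; "joints": joint angles; "qd": joint speeds; "effort": joint torques, N m; "eef_pos": TCP position; "eef_rot": TCP orientation; "wrist_force": force on the tool from outside, world axes, zero at the start; "moment": the same for the moment, N m; "finger_gap": finger opening in mm.
Only numpy, scipy, OpenCV 4.12 (cv2) and the standard library are available. Lean on these libraries where they do the work, as an engineer would, in place of code of your own. Each camera call takes 0.05 s, during which the arm holds its last target.

### The job

Fit the loose crank fully home on the square end of the screw jack without forcing it, and wind the jack with it until the front edge of the grinder's base is lifted about 5 mm (within 2 mm) off where it rests. Leave the crank sitting on the jack and let go; do not disturb the other things on the bench.

Things in the scene. Friction and masses are not known exactly. Their poses are not given: they have to be found in the camera images.
- crank_stem (a point): Loose steel crank standing on its hub, 0.54 kg; x runs along its arm from hub to knob, z up. This point: centre of the square gripping stem (24 x 24 mm, 48 tall, sides along x, y) on top of the hub, 67 mm above the hub's underside. Just under the stem lies the arm (18 wide, 9 thick, from 47 mm behind the hub axis to 85 in front), with a round counterweight (30 dia) under its rear end.
- crank_mouth (a point): Centre of the crank's socket mouth on the underside of its hub (34 mm square, 34 tall); same axes as crank_stem. The socket is square, 18.4 mm across, 27 deep, opens downward, sides along x and y.
- knob_mid (a point): Middle of the crank's upright black round knob (24 mm dia, 46 tall; its underside is 3 mm above the arm), 70 mm from the hub axis along the crank's x. The knob spins freely on its pin, so a gripper that holds it need not turn while winding.
- shaft_foot (a point): Screw jack fixed to the bench, base 110 x 90 mm. This point: on its vertical screw axis, on the flat top of the round collar (40 dia), 120 mm above the bench; z up, x towards toe and grinder. A crank that is fully home has its mouth here. The screw is stiff (about 0.32 N m: 5 N at the knob, 8 N under the grinder's weight) and stays as left. Clockwise from above raises the toe, 12 mm a turn.
- shaft_top (a point): Top of the jack's drive end: a round nose (14.4 mm dia, 7 tall) on a 16 mm square that rises 18 mm from the collar. The square's turn differs each time and is not reported: at a wrong turn the hub stops on the square's shoulder, mouth 18 mm above the collar, nose inside the socket; within about 9 degrees of the right turn (one every 90 degrees) it drops onto the collar.
- toe_pad (a point): Centre of the top face of the jack's lifting pad (24 x 40 mm) at the end of its toe, 62 mm from the screw axis; at the start 6 to 18 mm below the grinder's base plate.
- front_edge (a point): Middle of the lower front edge (robot side) of the bench grinder's cast base plate (220 mm wide, 18 thick), which rests on two wooden blocks and is hinged at its rear, 250 mm behind this edge; x to the rear, z up. The toe pad is under it, centred about 17 mm behind this edge; the edge rises about 1.05 mm per mm of the pad once they touch.
- tin: Bystander: low bare metal tin, 68 dia x 62 mm; origin at the underside
- pipe: Bystander: short open piece of dark pipe standing on end, 34 dia x 58 mm; origin at the underside
- driver: Bystander: screwdriver lying down, 190 mm long; origin at the middle of its underside
- bottle_a: Bystander: small grey bottle, 38 dia x 100 mm; origin at the underside
- bottle_b: Bystander: small grey bottle, 38 dia x 100 mm; origin at the underside
- spray: Bystander: dark spray can, 56 dia x 170 mm; origin at the underside
- battery: Bystander: black battery pack, 75 x 110 x 60 mm; origin at the underside

How it is judged:
By the outcome, as a careful person would: the job done as asked, in the order asked, and still so for the second after the job is handed in, with the robot touching nothing.
It also fails if it takes over 72 s, if anything falls off the work surface, if the arm or the gripper's body presses on something with over 40 N, if the wrist force passes 120 N, or if a joint passes its speed limit or range.

## Working session

There is one attempt and no reset: what is moved stays moved. The work goes in short steps, Python scripts to look and compute and a tool call to move; the robot and the scene stay as the last step left them, time stands still between calls to the robot, and variables do not carry over. Pictures are saved under pics/ and viewed, and the job is handed in when it is done.

Besides the shell and the picture viewer there is one more tool, called after ">>>" as a command line: name --argument value ..., lists and objects as JSON in quotes. send_rows: Moves the arm, as the interface text tells. Its arguments: {"type":"object","properties":{"commands":{"type":"array","items":{"type":"array"}},"hand":{"type":"number"},"force":{"type":"number"}},"required":["commands"]}

```bash
ls; mkdir -p pics; python3 - <<'E'
from cell import manip
import cv2
print(manip.read_state()); print(manip.grasp_offset)
for n in ["scene","side","wrist"]:
    print(n,manip.camera_model(n))
    cv2.imwrite(f"pics/{n}0.png",manip.camera(n)[:,:,::-1])
E
```

```text
pics
{'clock': 0.0, 'joints': array([-6.66406166e-02,  3.00481522e-01,  1.52160223e+00, -4.27436136e-05,
        1.32072175e+00, -6.65923190e-02]), 'qd': array([ 5.11767834e-04,  4.05020440e-05, -3.14200860e-04, -9.12724251e-04,
        1.44643442e-03,  5.96033394e-04]), 'effort': array([-1.53750298e-03, -5.31805658e+01, -3.52735734e+01,  7.07558286e-02,
        2.43994006e-02, -4.79655944e-05]), 'eef_pos': array([ 5.49721141e+02, -1.78946940e-02,  2.04871676e+02]), 'eef_rot': array([-3.14037973e+00, -3.93977333e-05,  1.57075861e+00]), 'wrist_force': array([-0.62886337,  0.41991077,  0.481294  ]), 'moment': array([-0.04345623,  0.00311561, -0.00265462]), 'finger_gap': 93.91494916504901}
18.8
scene {'K': array([[418.18210327,   0.        , 259.18073045],
       [  0.        , 418.18210327, 195.06303865],
       [  0.        ,   0.        ,   1.        ]]), 'eye': array([1228.68546696,  -95.77821895,  977.2640628 ]), 'attitude': array([-2.45287475,  0.01697574,  1.42112724])}
side {'K': array([[395.09624047,   0.        , 246.08879377],
       [  0.        , 395.09624047, 192.10588667],
       [  0.        ,   0.        ,   1.        ]]), 'eye': array([  31.77442684, -803.49275986,  633.18392316]), 'attitude': array([-2.09868619,  0.01998931, -0.56178228])}
wrist {'K': array([[291.66076939,   0.        , 253.87692698],
       [  0.        , 291.66076939, 198.14637229],
       [  0.        ,   0.        ,   1.        ]]), 'mount': array([[ 6.74363930e-05, -9.66302429e-01, -2.57409421e-01,
         7.45320422e+01],
       [ 9.99999717e-01,  2.57937846e-04, -7.06305124e-04,
         6.70513908e-01],
       [ 7.48899989e-04, -2.57409301e-01,  9.66302174e-01,
        -1.79546923e+02],
       [ 0.00000000e+00,  0.00000000e+00,  0.00000000e+00,
         1.00000000e+00]])}
```

View pics/scene0.png

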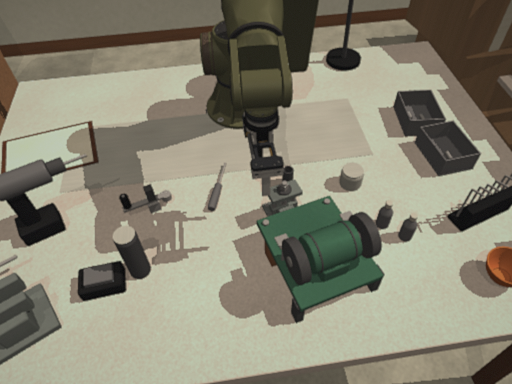

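View pics/side0.png

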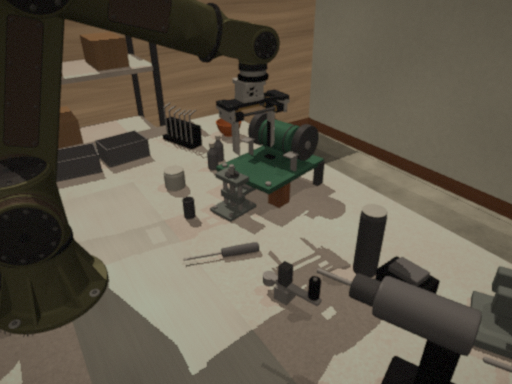

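View pics/wrist0.png

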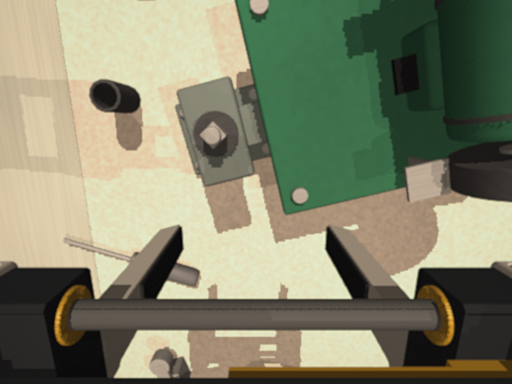

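```bash
cat > h.py <<'E'
import numpy as np, cv2
from scipy.spatial.transform import Rotation as Ro
from cell import manip
def cam(n,st=None):
    m=manip.camera_model(n)
    if n!="wrist": return m["K"],Ro.from_euler("xyz",m["attitude"]).as_matrix(),np.array(m["eye"])
    st=st or manip.read_state()
    R=Ro.from_euler("xyz",st["eef_rot"]).as_matrix(); M=m["mount"]
    return m["K"],R@M[:3,:3],R@M[:3,3]+st["eef_pos"]
def onz(c,uv,z):
    K,R,e=c; d=R@np.linalg.inv(K)@np.array([uv[0],uv[1],1.]); return e+d*(z-e[2])/d[2]
def proj(c,p):
    K,R,e=c; q=K@(R.T@(np.array(p,float)-e)); return q[:2]/q[2]
def tri(obs):
    A=np.zeros((3,3));b=np.zeros(3);L=[]
    for c,uv in obs:
        K,R,e=c; d=R@np.linalg.inv(K)@np.array([uv[0],uv[1],1.]); d/=np.linalg.norm(d)
        P=np.eye(3)-np.outer(d,d); A+=P;b+=P@e;L.append((P,e))
    x=np.linalg.solve(A,b); return x,[np.linalg.norm(P@(x-e)) for P,e in L]
def crop(im,x0,y0,x1,y1,s): return cv2.resize(im[y0:y1,x0:x1],None,fx=s,fy=s,interpolation=cv2.INTER_CUBIC)
E
python3 - <<'E'
from h import *
s=cv2.imread("pics/scene0.png");cv2.imwrite("pics/c1.png",crop(s,105,170,185,225,9))
s=cv2.imread("pics/side0.png");cv2.imwrite("pics/c2.png",crop(s,250,250,335,310,9))
s=cv2.imread("pics/wrist0.png");cv2.imwrite("pics/c3.png",crop(s,170,70,280,190,5))
c=cam("scene");d=cam("side")
print(onz(c,(150,192),80),onz(d,(286,268),80))
E
```

```text
[ 434.88036775 -302.07857218   80.        ] [ 429.47085223 -307.14348361   80.        ]
```

View pics/c1.png

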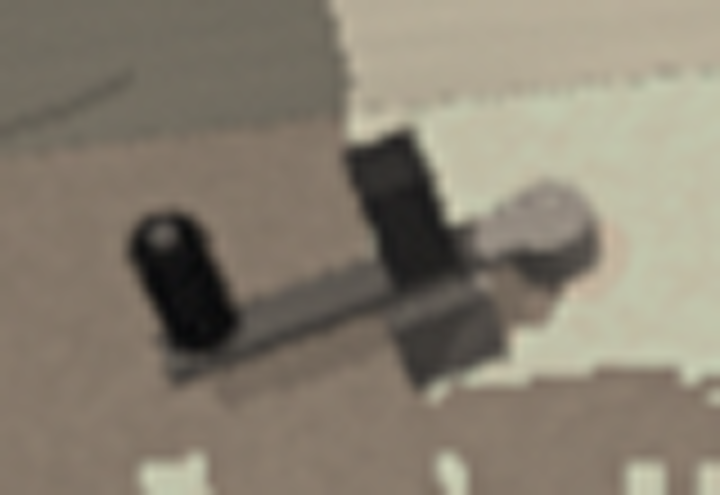

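View pics/c2.png

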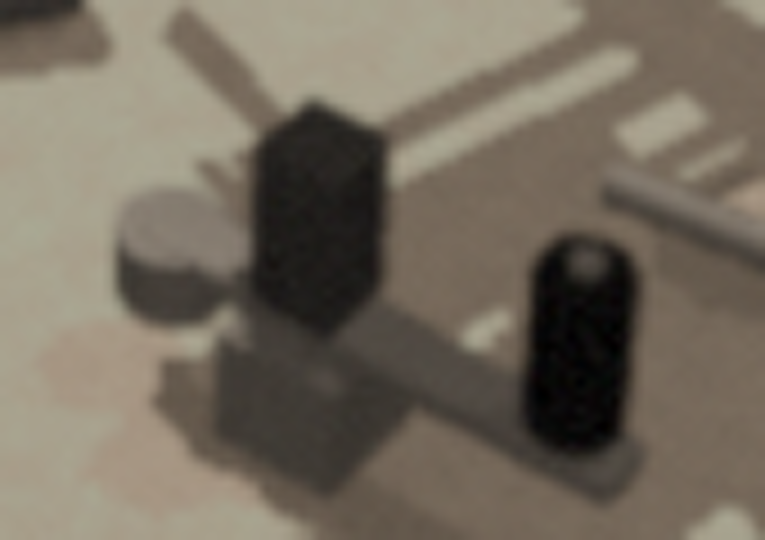

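View pics/c3.png

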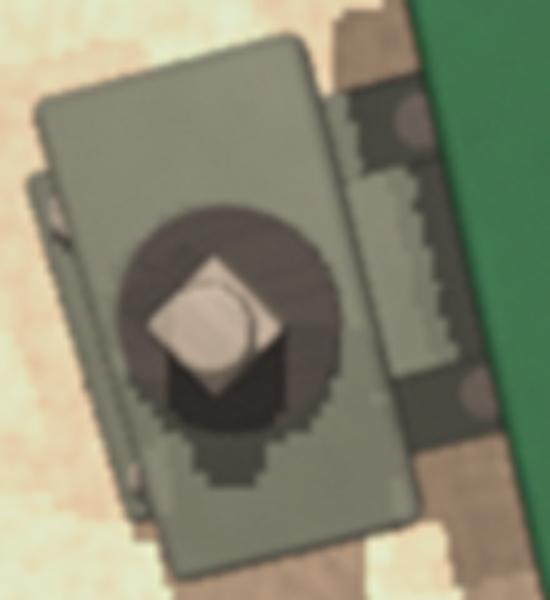

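```bash
python3 - <<'E'
from h import *
from scipy.optimize import least_squares
st=manip.read_state(); w=cam("wrist",st); s=cam("scene"); d=cam("side")
f=lambda p,x0,y0,k:((p[0]+.5)/k-.5+x0,(p[1]+.5)/k-.5+y0)
P=[onz(w,f(p,170,70,5),138) for p in [(213,257),(286,327),(217,398),(147,327)]]
P=np.array(P);print(P.round(1));print("sq mean",P.mean(0))
for i in range(4):
    e=P[(i+1)%4]-P[i];print(np.linalg.norm(e).round(1),np.degrees(np.arctan2(e[1],e[0])).round(1))
print("collar",onz(w,f((230,322),170,70,5),120), "nose",onz(w,f((205,325),170,70,5),145))
# jack top plate edges
a=onz(w,f((305,40),170,70,5),90);b=onz(w,f((420,515),170,70,5),90);print("jack edge dir",np.degrees(np.arctan2(*(a-b)[1::-1])))
S=lambda p:(s,f(p,105,170,9)); D=lambda p:(d,f(p,250,250,9))
# crank pts
obs=[]
for c,pts in ((D,[((315,100),'stop'),((258,145),'stop'),((383,140),'stop'),((322,338),'sbot'),((323,497),'hub'),((218,425),'hub')]),
 (S,[((345,150),'stop'),((410,128),'stop'),((420,388),'hub'),((507,352),'hub')])):
    for p,k in pts: obs.append((*c(p),k))
kn=[S((165,235)),D((586,262))]
print("knob top tri",tri(kn))
print([onz(c,uv,92) for c,uv in kn])
geo={'stop':(12,91),'sbot':(12,43),'hub':(17,0)}
def res(x,full=False):
    R=np.array([[np.cos(x[2]),-np.sin(x[2])],[np.sin(x[2]),np.cos(x[2])]]);r=[]
    for c,uv,k in obs:
        h,z=geo[k]; best=None
        for i in (-1,1):
            for j in (-1,1):
                q=proj(c,[*(R@[i*h,j*h]+x[:2]),z])-uv
                if best is None or q@q<best@best: best=q
        r+=list(best)
    for c,uv in kn: r+=list((proj(c,[*(R@[70,0]+x[:2]),92])-uv))
    return r
for y0 in np.radians([-60,-75,-90,-45]):
    o=least_squares(res,[432,-304,y0],loss='soft_l1');print(o.x[:2],np.degrees(o.x[2]),o.cost)
    print(np.round(res(o.x),1))
E
```

```text
[[516.2  74.1 138. ]
 [527.8  62.9 138. ]
 [516.   51.3 138. ]
 [504.8  62.9 138. ]]
sq mean [516.21006069  62.79203924 138.        ]
16.2 -43.8
16.6 -135.5
16.1 133.8
15.9 44.7
collar [516.25929215  62.92129988 120.        ] nose [515.4730593   63.54647504 145.        ]
jack edge dir 103.45405179594181
knob top tri (array([ 447.89718656, -373.73696159,   92.74928742]), [np.float64(0.8364959663275262), np.float64(0.8364959663275809)])
[array([ 446.61558887, -373.35360679,   92.        ]), array([ 448.7829492 , -373.96892871,   92.        ])]
[ 426.6330443  -307.35484731] -72.57292642547891 5.464973553887189
[-0.8 -1.5 -1.2 -0.6  1.1 -1.2  0.5  0.4  0.3  0.1 -0.8  0.7 -1.  -0.2
  0.1 -0.6 -1.   0.9  0.5  0.7 -0.3  0.3 -0.4  0.3]
[ 426.63304502 -307.35484726] -72.57292869508733 5.46497355389594
[-0.8 -1.5 -1.2 -0.6  1.1 -1.2  0.5  0.4  0.3  0.1 -0.8  0.7 -1.  -0.2
  0.1 -0.6 -1.   0.9  0.5  0.7 -0.3  0.3 -0.4  0.3]
[ 426.63304048 -307.35484737] -72.57291406646499 5.4649735538648985
[-0.8 -1.5 -1.2 -0.6  1.1 -1.2  0.5  0.4  0.3  0.1 -0.8  0.7 -1.  -0.2
  0.1 -0.6 -1.   0.9  0.5  0.7 -0.3  0.3 -0.4  0.3]
[ 426.63304627 -307.35484725] -72.57293270431813 5.4649735539149304
[-0.8 -1.5 -1.2 -0.6  1.1 -1.2  0.5  0.4  0.3  0.1 -0.8  0.7 -1.  -0.2
  0.1 -0.6 -1.   0.9  0.5  0.7 -0.3  0.3 -0.4  0.3]
```

```bash
python3 - <<'E'
from h import *
s=cv2.imread("pics/scene0.png");cv2.imwrite("pics/c4.png",crop(s,240,150,400,280,5))
s=cv2.imread("pics/side0.png");cv2.imwrite("pics/c5.png",crop(s,200,100,340,220,5))
E
```

```text
(no output)
```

View pics/c4.png

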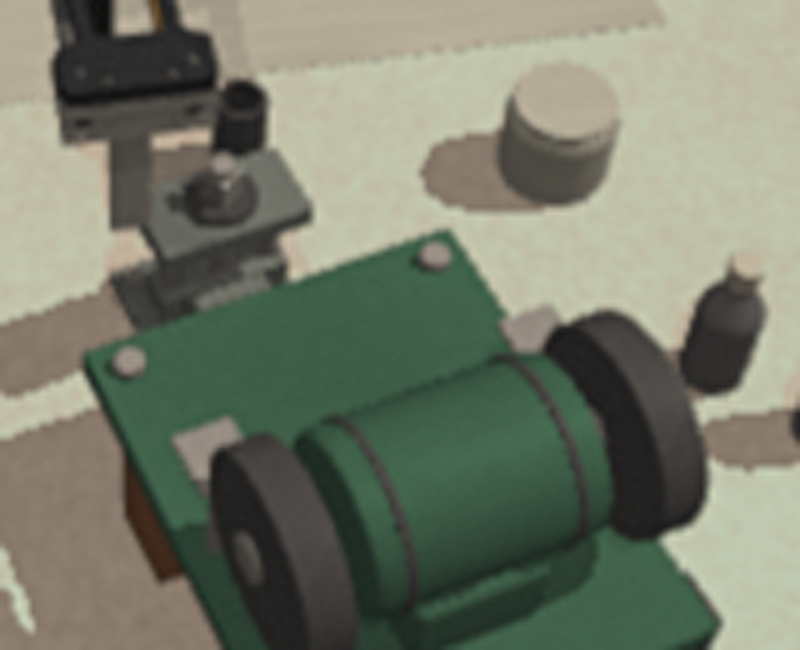

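View pics/c5.png

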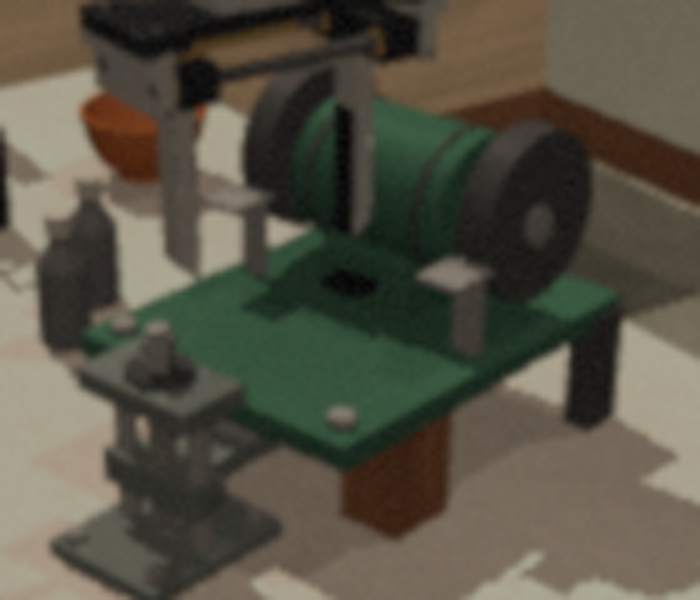

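```bash
python3 - <<'E'
from h import *
w=cam("wrist"); s=cam("scene"); d=cam("side")
f=lambda p,x0,y0,k:((p[0]+.5)/k-.5+x0,(p[1]+.5)/k-.5+y0)
S=lambda p:(s,f(p,240,150,5)); D=lambda p:(d,f(p,200,100,5)); W=lambda p:(w,p)
print("bolt R",tri([S((128,358)),D((341,415)),W((300,195))]))
print("bolt L",tri([S((435,255)),D((124,322)),W((259,5))]))
print("corner R top",tri([S((88,355)),D((345,465)),W((287,214))]))
print("restR front corner",tri([S((172,440)),D((415,275))]))
print("wheelR top",tri([S((250,440)),D((550,122))]), "wheelL",tri([S((600,312)),D((315,72))]))
print("nose",tri([S((223,158)),D((158,325)),W((211,134))]))
E
```

```text
bolt R (array([ 5.97030017e+02, -8.60251579e-02,  9.21923439e+01]), [np.float64(1.1183335577774276), np.float64(0.8959748827497869), np.float64(0.8416864775192222)])
bolt L (array([554.5318911 , 174.18341958,  91.211277  ]), [np.float64(1.0453812375528113), np.float64(0.1741611394647844), np.float64(0.9038876643973627)])
corner R top (array([583.76766479, -22.80325918,  77.78890749]), [np.float64(4.932179772731203), np.float64(3.527993051882041), np.float64(3.7041750863382066)])
restR front corner (array([673.55267399,  16.90509704, 144.68359456]), [np.float64(12.283969996768326), np.float64(12.283969996768226)])
wheelR top (array([751.47944206,  23.93905298, 229.68213779]), [np.float64(7.718301784844607), np.float64(7.7183017848445274)]) wheelL (array([704.55910515, 193.90357134, 221.80712107]), [np.float64(7.483379054236276), np.float64(7.483379054236281)])
nose (array([515.63625171,  63.77199168, 145.96749259]), [np.float64(1.6557507493765389), np.float64(1.5944937591328665), np.float64(0.4244173391125274)])
```

```bash
python3 - <<'E'
from h import *
s=cam("scene"); d=cam("side")
print("bit",tri([(s,(88,155)),(d,(318,271))]))
print("drill chuck",tri([(s,(60,165)),(d,(355,284))]))
print("spray top",onz(s,(125,232),170),onz(d,(373,212),170))
print("driver",onz(s,(222,165),15),onz(s,(212,207),15))
print("batt",onz(s,(90,275),60))
E
```

```text
bit (array([ 383.5153073 , -442.81507899,  196.39849178]), [np.float64(3.246756970450159), np.float64(3.2467569704503285)])
drill chuck (array([ 409.73852651, -505.21142528,  200.68904064]), [np.float64(1.965519967538966), np.float64(1.9655199675391013)])
spray top [ 629.15362112 -337.70931653  170.        ] [ 625.23511181 -347.95271502  170.        ]
driver [301.39100249 -91.86509728  15.        ] [ 465.06123625 -136.46852731   15.        ]
batt [ 664.7146954  -449.85245595   60.        ]
```

>>> send_rows --commands '[[[-0.039, -0.0155, 0.006], -0.04], [[-0.078, -0.031, 0.012], -0.08], [[-0.117, -0.047, 0.02], -0.12], [[-0.156, -0.062, 0.03], -0.16], [[-0.195, -0.078, 0.04], -0.2], [[-0.234, -0.094, 0.05], -0.24], [[-0.273, -0.109, 0.058], -0.28], [[-0.3074, -0.1234, 0.065], -0.304]]' --hand -1 --force 40

```text
clock: 0.82
eef_pos: [427.1, -304.9, 140.7]
eef_rot: [-3.141, -0.0, 1.877]
wrist_force: [0.8, -0.1, 0.1]
finger_gap: 94.1
```

```bash
python3 - <<'E'
from h import *
st=manip.read_state();print(st["clock"],st["eef_pos"],st["eef_rot"],st["joints"])
im=manip.camera("wrist")[:,:,::-1].copy()
cv2.imwrite("pics/w1.png",crop(im,0,0,512,384,1.5))
c=cam("wrist",st)
for p in ([426.6,-307.4,91],[426.6+21,-307.4-66.8,92]): print(proj(c,p)*1.5)
E
```

```text
0.8167 [ 427.06621239 -304.94080526  140.73266235] [-3.14145018e+00 -2.74138488e-04  1.87709464e+00] [-6.89902222e-01  3.07725117e-01  1.66855435e+00  3.19934044e-05
  1.16562073e+00 -9.96213171e-01]
[377.88587099 324.4409549 ]
[377.86655439 437.71006493]
```

View pics/w1.png

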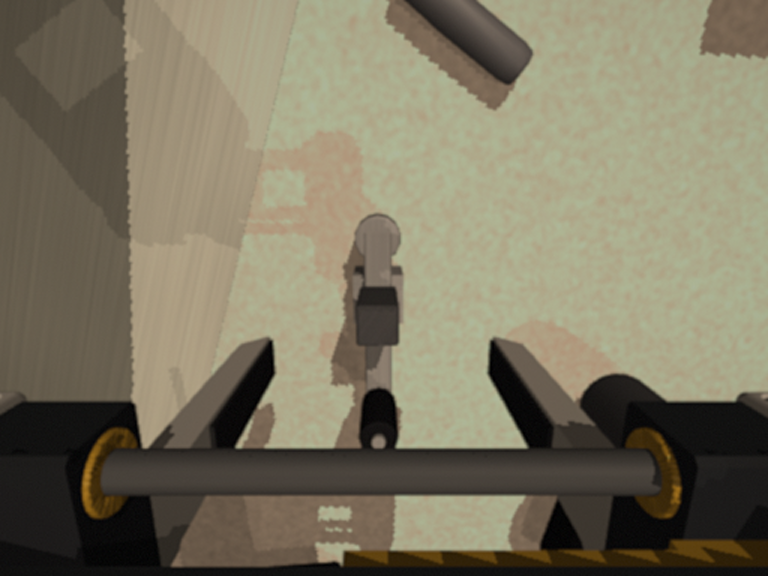

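>>> send_rows --commands '[[[0, 0, 0.01], 0], [[0, 0, 0.03], 0], [[0, 0, 0.05], 0], [[0, 0, 0.07], 0], [[0, 0, 0.083], 0], [[0, 0, 0.091], 0], [[0, 0, 0.091], 0], [[0, 0, 0.091], 0]]'

```text
clock: 1.53
eef_pos: [428.6, -302.9, 50.4]
eef_rot: [-3.142, -0.0, 1.875]
wrist_force: [1.3, -0.6, -0.2]
finger_gap: 94.0
```

>>> send_rows --commands '[[[0, 0, 0], 0], [[0, 0, 0], 0], [[0, 0, 0], 0], [[0, 0, 0], 0], [[0, 0, 0], 0], [[0, 0, 0], 0], [[0, 0, 0], 0], [[0, 0, 0], 0]]' --hand 1 --force 40

```text
clock: 2.2
eef_pos: [428.3, -303.4, 50.3]
eef_rot: [3.142, 0.0, 1.875]
wrist_force: [0.1, -0.0, -0.4]
finger_gap: 44.1
```

>>> send_rows --commands '[[[-0.0036, -0.0029, 0.001], 0], [[-0.0036, -0.0029, 0.001], 0], [[-0.0036, -0.0029, 0.001], 0], [[-0.0036, -0.0029, 0.001], 0], [[-0.0036, -0.0029, 0.001], 0], [[-0.0036, -0.0029, 0.001], 0], [[-0.0036, -0.0029, 0.001], 0], [[-0.0036, -0.0029, 0.001], 0]]'

```text
clock: 2.87
eef_pos: [426.5, -307.6, 49.1]
eef_rot: [-3.141, -0.0, 1.875]
wrist_force: [-0.8, -0.9, -2.8]
finger_gap: 23.8
```

```bash
python3 - <<'E'
from h import *
st=manip.read_state();print(st["clock"],st["eef_pos"],st["eef_rot"],st["finger_gap"],st["wrist_force"],st["moment"])
im=manip.camera("wrist")[:,:,::-1].copy()
cv2.imwrite("pics/w2.png",crop(im,0,0,512,384,1.5))
E
```

```text
2.8667 [ 426.4839341  -307.58071257   49.13702472] [-3.14141761e+00 -2.54206857e-04  1.87480592e+00] 23.794344826113775 [-0.78952889 -0.87155986 -2.82970043] [-0.2821323   0.08517854  0.00644486]
```

View pics/w2.png

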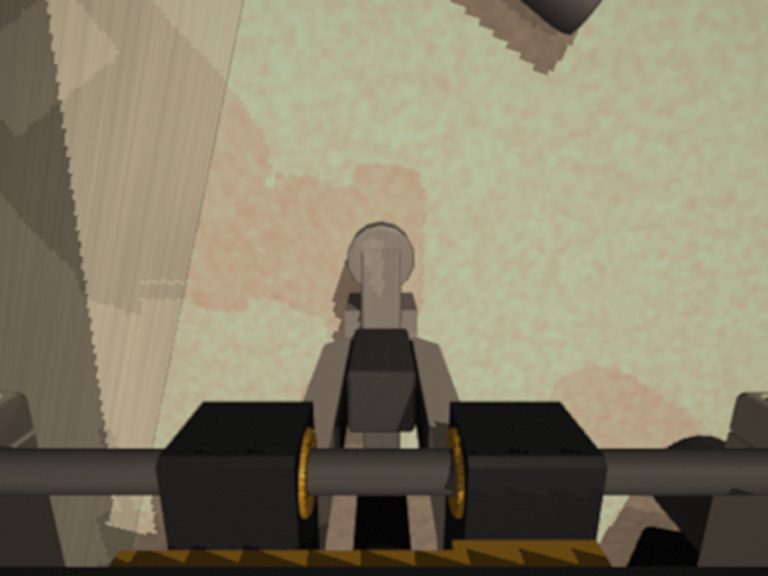

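>>> send_rows --commands '[[[0, 0, -0.01], 0], [[0, 0, -0.035], 0], [[0, 0, -0.065], 0], [[0, 0, -0.095], 0], [[0, 0, -0.125], 0], [[0, 0, -0.155], 0], [[0, 0, -0.175], 0], [[0, 0, -0.175], 0]]'

```text
clock: 3.58
eef_pos: [427.6, -308.2, 229.0]
eef_rot: [3.138, 0.006, 1.875]
wrist_force: [0.4, -0.3, -4.4]
finger_gap: 23.8
```

```bash
python3 - <<'E'
from h import *
st=manip.read_state();print(st["clock"],st["eef_pos"],st["eef_rot"],st["finger_gap"],st["wrist_force"],st["moment"])
im=manip.camera("wrist")[:,:,::-1].copy()
cv2.imwrite("pics/w3.png",crop(im,200,120,310,384,3)[:600])
c=cam("wrist",st); R=Ro.from_euler("xyz",st["eef_rot"]).as_matrix()
def pt(x,y,h): # crank coords, h above mouth; tool: x->-x
    return R@np.array([-x,y,49.1-h])+st["eef_pos"]
for p in [(-12,-12,91),(-12,12,91),(12,12,91),(-12,-12,43),(-12,12,43),(-32,0,43),(-47,9,43),(-47,-9,43)]:
    q=proj(c,pt(*p)); print(p,(q-[200,120])*3+1)
E
```

```text
3.5833 [ 427.60988724 -308.22667822  229.02695587] [3.13762691 0.00560104 1.87502555] 23.811331317324928 [ 0.36941384 -0.31129225 -4.40086857] [-0.02292278 -0.05312651  0.02334692]
(-12, -12, 91) [ 89.18429932 381.22177289]
(-12, 12, 91) [230.07737161 381.27899863]
(12, 12, 91) [227.38568538 506.22733813]
(-12, -12, 43) [106.79130684 291.35591576]
(-12, 12, 43) [214.24358685 291.39105466]
(-32, 0, 43) [160.46417376 204.01453451]
(-47, 9, 43) [202.66596444 135.33993408]
(-47, -9, 43) [118.18575447 135.32391588]
```

View pics/w3.png

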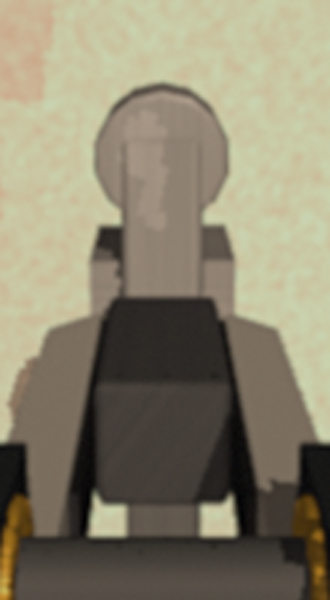

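>>> send_rows --commands '[[[0.015, 0.007, 0], 0.05], [[0.05, 0.022, 0], 0.15], [[0.087, 0.039, 0], 0.26], [[0.125, 0.056, 0], 0.37], [[0.163, 0.073, 0], 0.48], [[0.2, 0.089, 0], 0.59], [[0.235, 0.104, 0], 0.7], [[0.26, 0.116, 0], 0.8]]'

```text
clock: 4.3
eef_pos: [458.0, -26.6, 222.4]
eef_rot: [-3.139, 0.001, 1.081]
wrist_force: [0.6, -0.1, -5.2]
finger_gap: 23.9
```

>>> send_rows --commands '[[[0, 0, 0], 0.1], [[0, 0, 0], 0.2], [[0, 0, 0], 0.29], [[0, 0, 0], 0.29], [[0, 0, 0], 0.29], [[0, 0, 0], 0.29], [[0, 0, 0], 0.29], [[0, 0, 0], 0.29]]'

```text
clock: 4.97
eef_pos: [459.0, -28.8, 224.0]
eef_rot: [-3.141, 0.0, 0.797]
wrist_force: [-0.1, 0.3, -5.3]
finger_gap: 23.6
```

```bash
python3 - <<'E'
from h import *
st=manip.read_state();print(st["clock"],st["eef_pos"],st["eef_rot"],st["finger_gap"],st["wrist_force"],st["moment"])
im=manip.camera("wrist")[:,:,::-1].copy()
cv2.imwrite("pics/w4.png",im)
c=cam("wrist",st);print(proj(c,[516.2,62.8,138]))
E
```

```text
4.9667 [459.00913298 -28.76682703 224.03679306] [-3.14130917e+00  1.79372976e-04  7.97321093e-01] 23.583545631809113 [-0.07600839  0.25019609 -5.33199236] [-0.01209893  0.0480819  -0.03642082]
[226.35223606  83.34619372]
```

View pics/w4.png

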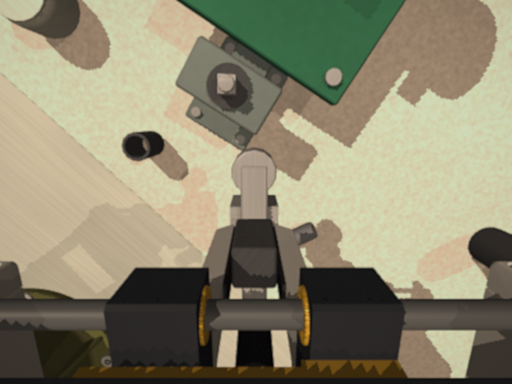

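```bash
python3 - <<'E'
from h import *
im=cv2.imread("pics/w4.png")
cv2.imwrite("pics/c6.png",crop(im,195,50,265,115,9))
E
```

```text
(no output)
```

View pics/c6.png

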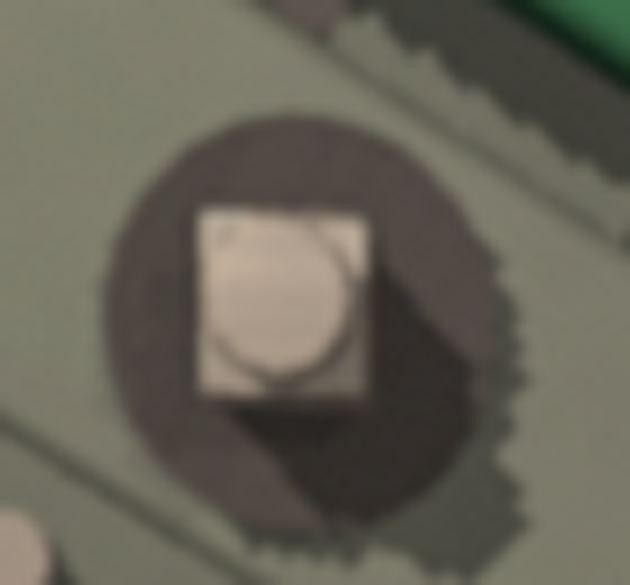

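```bash
python3 - <<'E'
from h import *
st=manip.read_state();print(st["clock"],st["eef_pos"],st["eef_rot"],st["wrist_force"])
c=cam("wrist",st); f=lambda p:((p[0]+.5)/9-.5+195,(p[1]+.5)/9-.5+50)
a=onz(c,f((197,209)),138);b=onz(c,f((370,211)),138);e=b-a;print(np.linalg.norm(e),np.degrees(np.arctan2(e[1],e[0])))
n=np.array([e[1],-e[0],0])/np.linalg.norm(e); print("ctr",(a+b)/2+8*n)
print("collar",onz(c,f((300,325)),120),"nose",onz(c,f((277,296)),145))
y=st["eef_rot"][2];T=np.array([[np.cos(y),np.sin(y)],[np.sin(y),-np.cos(y)]])
print("to go tool",T@(np.array([516.2,62.8])-st["eef_pos"][:2]), "yaw",np.degrees(y))
E
```

```text
5.0167 [459.03691043 -28.7484317  224.11642857] [-3.14143819e+00  1.33250137e-04  7.97052526e-01] [ 0.74166657 -0.52945854 -5.58312081]
16.255285742860956 -44.947330726240644
ctr [516.36654886  63.10769396 138.        ]
collar [516.14431533  63.03750235 120.        ] nose [516.04591501  62.88205241 145.        ]
to go tool [105.43114294 -23.08697152] yaw 45.6677457814962
```

>>> send_rows --commands '[[[0.015, -0.004, 0], 0.006], [[0.04, -0.01, 0], 0.012], [[0.065, -0.015, 0], 0.012], [[0.09, -0.02, 0], 0.012], [[0.103, -0.0235, 0], 0.012], [[0.1064, -0.0237, 0], 0.012], [[0.1064, -0.0237, 0.005], 0.012], [[0.1064, -0.0237, 0.02], 0.012]]'

```text
clock: 5.68
eef_pos: [517.1, 63.4, 205.4]
eef_rot: [3.139, -0.002, 0.784]
wrist_force: [0.4, -0.5, -5.9]
finger_gap: 23.4
```

>>> send_rows --commands '[[[0, 0, 0.001], 0], [[0, 0, 0.003], 0], [[0, 0, 0.003], 0], [[0, 0, 0.003], 0], [[0, 0, 0.003], 0], [[0, 0, 0.003], 0], [[0, 0, 0.003], 0], [[0, 0, 0.003], 0]]'

```text
clock: 6.35
eef_pos: [516.6, 64.0, 201.4]
eef_rot: [3.141, -0.0, 0.784]
wrist_force: [0.5, -0.4, -5.7]
finger_gap: 23.9
```

```bash
python3 - <<'E'
from h import *
st=manip.read_state();print(st["clock"],st["eef_pos"],st["eef_rot"],st["wrist_force"],st["moment"])
a=crop(manip.camera("side")[:,:,::-1],205,120,285,210,6)
b=crop(manip.camera("wrist")[:,:,::-1],200,100,310,300,2.7)
h=540;b=b[:h];a=a[:h];cv2.imwrite("pics/c7.png",np.hstack([a,cv2.copyMakeBorder(b,0,h-b.shape[0],0,0,0)]))
E
```

```text
6.35 [516.61343385  63.9761217  201.44583818] [ 3.14144490e+00 -1.77312081e-04  7.84190291e-01] [ 0.49935695 -0.43200122 -5.6560746 ] [0.02413955 0.01491653 0.06534328]
```

View pics/c7.png

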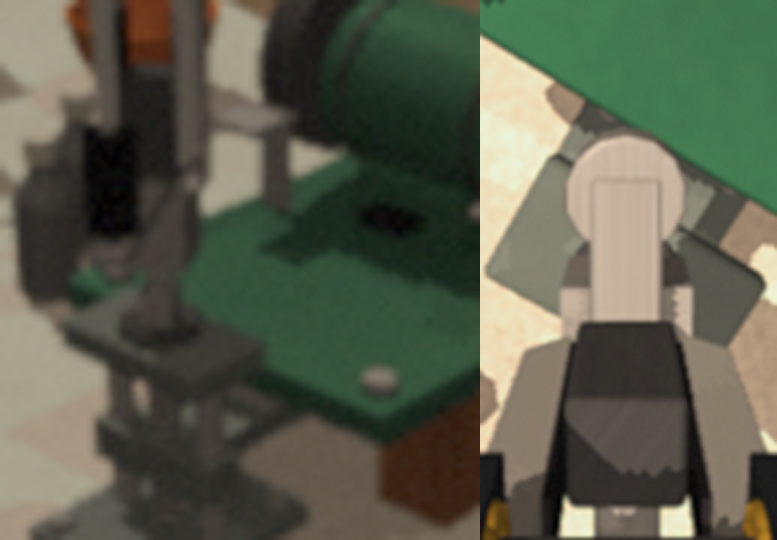

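>>> send_rows --commands '[[[0, 0, 0.002], 0], [[0, 0, 0.004], 0], [[0, 0, 0.006], 0], [[0, 0, 0.008], 0], [[0, 0, 0.01], 0], [[0, 0, 0.012], 0], [[0, 0, 0.012], 0], [[0, 0, 0.012], 0]]'

```text
clock: 7.12
eef_pos: [516.6, 64.0, 189.2]
eef_rot: [-3.141, 0.0, 0.784]
wrist_force: [-0.8, 0.7, -5.4]
finger_gap: 23.7
```

>>> send_rows --commands '[[[0, 0, 0.001], 0], [[0, 0, 0.002], 0], [[0, 0, 0.003], 0], [[0, 0, 0.004], 0], [[0, 0, 0.005], 0], [[0, 0, 0.006], 0], [[0, 0, 0.007], 0], [[0, 0, 0.007], 0]]'

```text
clock: 7.78
eef_pos: [516.4, 63.9, 182.0]
eef_rot: [-3.141, 0.001, 0.784]
wrist_force: [-2.0, -1.8, -5.3]
finger_gap: 23.8
```

>>> send_rows --commands '[[[-0.0007, 0, 0.001], 0], [[-0.0007, 0, 0.003], 0], [[-0.0007, 0, 0.005], 0], [[-0.0007, 0, 0.007], 0], [[-0.0007, 0, 0.009], 0], [[-0.0007, 0, 0.0105], 0], [[-0.0007, 0, 0.012], 0], [[-0.0007, 0, 0.012], 0]]'

```text
clock: 8.45
eef_pos: [516.0, 63.5, 169.9]
eef_rot: [-3.141, 0.0, 0.784]
wrist_force: [0.1, -0.3, -5.2]
finger_gap: 23.7
```

>>> send_rows --commands '[[[0, 0, 0.0005], 0], [[0, 0, 0.001], 0], [[0, 0, 0.0015], 0], [[0, 0, 0.0015], 0], [[0, 0, 0.0015], 0], [[0, 0, 0.0015], 0], [[0, 0, 0.0015], 0], [[0, 0, 0.0015], 0]]'

```text
clock: 9.12
eef_pos: [516.2, 63.5, 169.1]
eef_rot: [3.141, -0.0, 0.784]
wrist_force: [-1.8, 0.6, 2.6]
finger_gap: 23.5
```

>>> send_rows --commands '[[[0, 0, 0], 0], [[0, 0, 0], 0], [[0, 0, 0], 0], [[0, 0, 0], 0], [[0, 0, 0], 0], [[0, 0, 0], 0], [[0, 0, 0], 0], [[0, 0, 0], 0]]' --hand -0.2

```text
clock: 9.78
eef_pos: [516.1, 63.5, 168.8]
eef_rot: [3.142, 0.0, 0.784]
wrist_force: [-0.1, -0.8, 0.2]
finger_gap: 56.5
```

>>> send_rows --commands '[[[0, 0, -0.005], 0], [[0, 0, -0.02], 0], [[0, 0, -0.045], 0], [[0, 0, -0.07], 0], [[-0.01, 0, -0.09], 0], [[-0.025, 0, -0.1], 0], [[-0.04, 0, -0.1], 0], [[-0.04, 0, -0.1], 0]]'

```text
clock: 10.45
eef_pos: [487.0, 34.2, 270.0]
eef_rot: [3.14, -0.001, 0.783]
wrist_force: [0.4, 1.1, 0.7]
finger_gap: 56.7
```

```bash
python3 - <<'E'
from h import *
st=manip.read_state();print(st["clock"],st["eef_pos"],st["eef_rot"],st["wrist_force"],st["finger_gap"])
b=manip.camera("wrist")[:,:,::-1];cv2.imwrite("pics/w5.png",b);cv2.imwrite("pics/w5b.png",crop(b,0,0,512,384,1.5))
a=manip.camera("side")[:,:,::-1];cv2.imwrite("pics/side1.png",a);cv2.imwrite("pics/side1c.png",crop(a,190,100,330,220,5))
c=cam("wrist",st);t=np.radians(-135)
for r,h in ((0,211),(70,212),(-47,163)): print(proj(c,[516.2+r*np.cos(t),63.2+r*np.sin(t),h])*1.5)
E
```

```text
10.45 [487.01868283  34.21712497 270.04179625] [ 3.14014624e+00 -1.08905225e-03  7.83334532e-01] [0.35569653 1.08410567 0.71279527] 56.71529549585539
[379.92573498 244.73622815]
[380.22532289 364.12359077]
[379.7983673  158.99189238]
```

View pics/w5b.png

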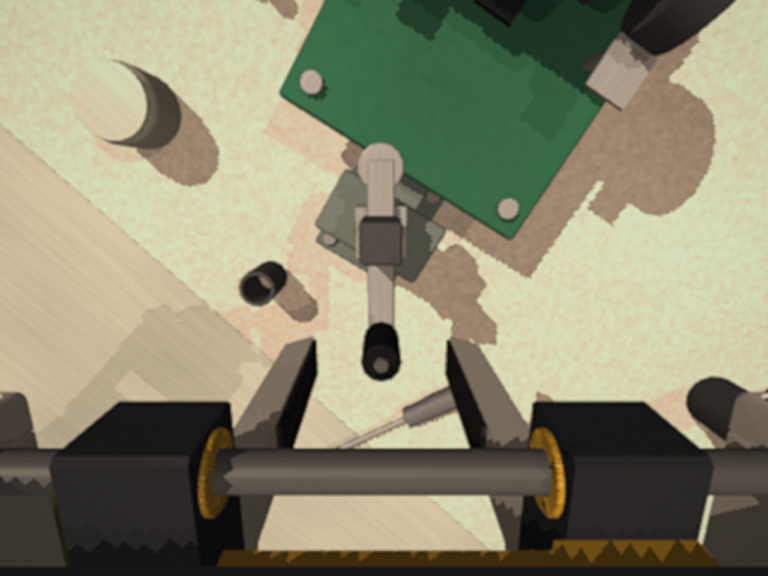

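View pics/side1c.png

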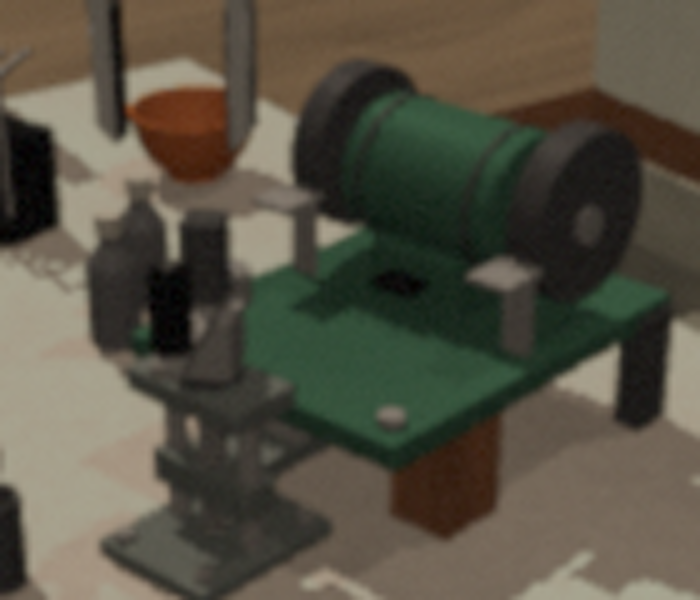

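>>> send_rows --commands '[[[-0.02, 0, 0], 0], [[-0.0305, 0, 0.005], 0], [[-0.0305, 0, 0.03], 0], [[-0.0305, 0, 0.055], 0], [[-0.0305, 0, 0.08], 0], [[-0.0305, 0, 0.095], 0], [[-0.0305, 0, 0.099], 0], [[-0.0305, 0, 0.099], 0]]'

```text
clock: 11.22
eef_pos: [466.1, 14.1, 168.9]
eef_rot: [-3.14, 0.001, 0.785]
wrist_force: [-0.1, 0.2, 1.4]
finger_gap: 56.0
```

```bash
python3 - <<'E'
from h import *
st=manip.read_state();print(st["clock"],st["eef_pos"],st["eef_rot"],st["wrist_force"],st["finger_gap"],st["joints"])
b=manip.camera("wrist")[:,:,::-1];cv2.imwrite("pics/w6b.png",crop(b,0,0,512,384,1.5))
E
```

```text
11.2167 [466.09137916  14.05497182 168.92384925] [-3.13990932e+00  1.45189431e-03  7.84502448e-01] [-0.14923715  0.22953039  1.39473652] 56.027127698454706 [-4.84584798e-02  1.50458607e-01  1.79305882e+00  6.22904950e-05
  1.20029744e+00  7.37814002e-01]
```

View pics/w6b.png

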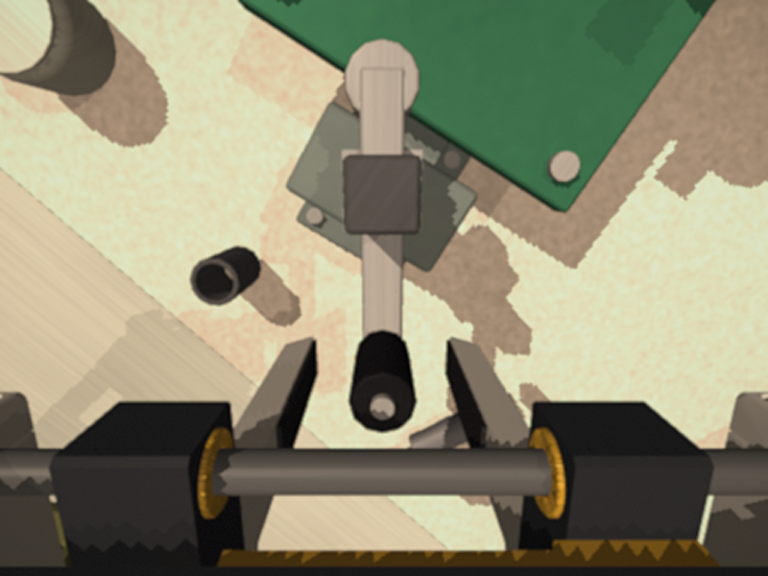

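>>> send_rows --commands '[[[0, 0, 0], 0], [[0, 0, 0], 0], [[0, 0, 0], 0], [[0, 0, 0], 0], [[0, 0, 0], 0], [[0, 0, 0], 0], [[0, 0, 0], 0], [[0, 0, 0], 0]]' --hand 1 --force 30

```text
clock: 11.93
eef_pos: [466.3, 13.6, 170.0]
eef_rot: [3.141, -0.0, 0.784]
wrist_force: [0.4, 0.3, 2.0]
finger_gap: 23.6
```

```bash
python3 - <<'E'
from h import *
st=manip.read_state();print(st["clock"],st["eef_pos"],st["eef_rot"],st["wrist_force"],st["finger_gap"])
# table of shifts in tool frame (m): centre is at +70 tool x; knob starts at tool angle 180 ; clockwise from above = +ve about tool z(down)
for a in range(5,365,5):
    t=np.radians(180+a); 
    if a%10==0: print(a,[round(.07+.07*np.cos(t),4),round(.07*np.sin(t),4)],end=' ')
E
```

```text
11.9333 [466.25535811  13.6212815  169.97164739] [ 3.14129377e+00 -1.57785112e-04  7.84149958e-01] [0.38299175 0.32405853 1.96628854] 23.59043174549825
10 [np.float64(0.0011), np.float64(-0.0122)] 20 [np.float64(0.0042), np.float64(-0.0239)] 30 [np.float64(0.0094), np.float64(-0.035)] 40 [np.float64(0.0164), np.float64(-0.045)] 50 [np.float64(0.025), np.float64(-0.0536)] 60 [np.float64(0.035), np.float64(-0.0606)] 70 [np.float64(0.0461), np.float64(-0.0658)] 80 [np.float64(0.0578), np.float64(-0.0689)] 90 [np.float64(0.07), np.float64(-0.07)] 100 [np.float64(0.0822), np.float64(-0.0689)] 110 [np.float64(0.0939), np.float64(-0.0658)] 120 [np.float64(0.105), np.float64(-0.0606)] 130 [np.float64(0.115), np.float64(-0.0536)] 140 [np.float64(0.1236), np.float64(-0.045)] 150 [np.float64(0.1306), np.float64(-0.035)] 160 [np.float64(0.1358), np.float64(-0.0239)] 170 [np.float64(0.1389), np.float64(-0.0122)] 180 [np.float64(0.14), np.float64(-0.0)] 190 [np.float64(0.1389), np.float64(0.0122)] 200 [np.float64(0.1358), np.float64(0.0239)] 210 [np.float64(0.1306), np.float64(0.035)] 220 [np.float64(0.1236), np.float64(0.045)] 230 [np.float64(0.115), np.float64(0.0536)] 240 [np.float64(0.105), np.float64(0.0606)] 250 [np.float64(0.0939), np.float64(0.0658)] 260 [np.float64(0.0822), np.float64(0.0689)] 270 [np.float64(0.07), np.float64(0.07)] 280 [np.float64(0.0578), np.float64(0.0689)] 290 [np.float64(0.0461), np.float64(0.0658)] 300 [np.float64(0.035), np.float64(0.0606)] 310 [np.float64(0.025), np.float64(0.0536)] 320 [np.float64(0.0164), np.float64(0.045)] 330 [np.float64(0.0094), np.float64(0.035)] 340 [np.float64(0.0042), np.float64(0.0239)] 350 [np.float64(0.0011), np.float64(0.0122)] 360 [np.float64(0.0), np.float64(0.0)]
```

>>> send_rows --commands '[[[0.0011, -0.0122, 0], 0], [[0.0042, -0.0239, 0], 0], [[0.0094, -0.035, 0], 0], [[0.0164, -0.045, 0], 0], [[0.025, -0.0536, 0], 0], [[0.035, -0.0606, 0], 0], [[0.0461, -0.0658, 0], 0], [[0.0578, -0.0689, 0], 0]]'

```text
clock: 12.6
eef_pos: [457.8, 103.4, 169.9]
eef_rot: [3.141, 0.002, 0.784]
wrist_force: [-0.8, -7.9, 2.6]
finger_gap: 23.5
```

```bash
cat >> h.py <<'E'
C=np.array([516.1,63.3])
def wind(st=None):
    st=st or manip.read_state(); d=st["eef_pos"][:2]-C; a=np.arctan2(d[1],d[0]); t=np.array([np.sin(a),-np.cos(a)]); r=np.array([np.cos(a),np.sin(a)])
    F=st["wrist_force"][:2]
    print("clk",st["clock"].__round__(2),"R",np.linalg.norm(d).round(1),"ang",np.degrees(a).round(1),"turned",(-135-np.degrees(a))%360 .__round__(1),"Ftan",(F@t).round(2),"Frad",(F@r).round(2),"Fz",st["wrist_force"][2].round(1),"rot",st["eef_rot"].round(3),"gap",round(st["finger_gap"],1),"z",st["eef_pos"][2].round(1))
E
python3 -c "
from h import *
wind()"
```

```text
clk 12.6 R 70.8 ang 145.4 turned 79.55815718886083 Ftan -6.98 Frad -3.85 Fz 2.6 rot [3.141e+00 2.000e-03 7.840e-01] gap 23.5 z 169.9
```

>>> send_rows --commands '[[[0.0122, -0.0011, 0], 0], [[0.0244, 0, 0], 0], [[0.0361, 0.0031, 0], 0], [[0.0472, 0.0083, 0], 0], [[0.0572, 0.0153, 0], 0], [[0.0658, 0.0239, 0], 0], [[0.0728, 0.0339, 0], 0], [[0.078, 0.045, 0], 0]]'

```text
clock: 13.27
eef_pos: [544.7, 126.8, 169.5]
eef_rot: [-3.14, 0.003, 0.785]
wrist_force: [-9.4, -1.7, 3.9]
finger_gap: 23.5
```

```bash
python3 -c "
from h import *
wind()
a=manip.camera('side')[:,:,::-1];cv2.imwrite('pics/side2.png',a);cv2.imwrite('pics/side2c.png',crop(a,190,100,330,220,5))
"
```

```text
clk 13.27 R 69.7 ang 65.7 turned 159.25887680960187 Ftan -7.85 Frad -5.41 Fz 3.9 rot [-3.14e+00  3.00e-03  7.85e-01] gap 23.5 z 169.5
```

View pics/side2c.png

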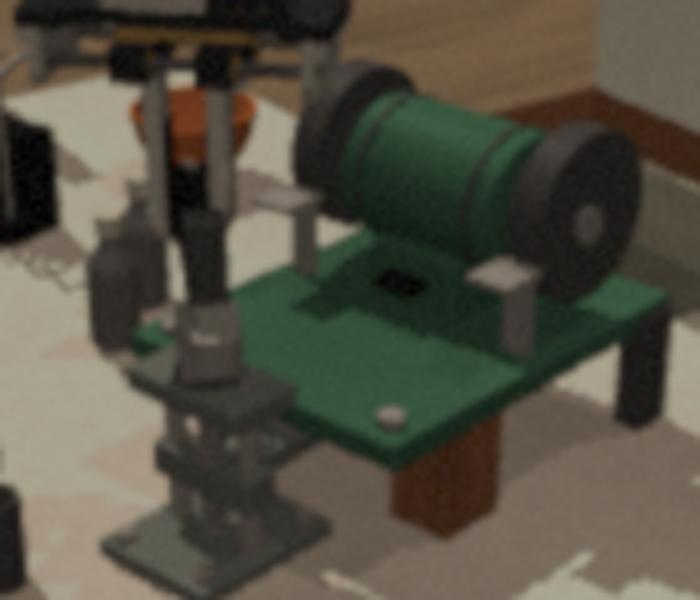

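>>> send_rows --commands '[[[0.0018, 0.0058, 0], 0], [[0.0031, 0.0117, 0], 0], [[0.0039, 0.0178, 0], 0], [[0.0042, 0.0239, 0], 0], [[0.0039, 0.03, 0], 0], [[0.0031, 0.0361, 0], 0], [[0.0018, 0.042, 0], 0], [[0, 0.0478, 0], 0]]'

```text
clock: 13.98
eef_pos: [578.4, 93.5, 169.7]
eef_rot: [-3.139, 0.0, 0.785]
wrist_force: [-5.5, 4.3, 3.7]
finger_gap: 23.5
```

```bash
cat >> h.py <<'E'
def ecc(a,b,box):
    x0,y0,x1,y1=box; A=cv2.cvtColor(a,cv2.COLOR_BGR2GRAY)[y0:y1,x0:x1].astype(np.float32);B=cv2.cvtColor(b,cv2.COLOR_BGR2GRAY)[y0:y1,x0:x1].astype(np.float32)
    W=np.eye(2,3,dtype=np.float32)
    cc,W=cv2.findTransformECC(A,B,W,cv2.MOTION_TRANSLATION,(3,200,1e-6),None,3)
    return W[:,2].round(2),round(cc,3)
def lift(name):
    a=manip.camera('side')[:,:,::-1].copy();cv2.imwrite(f'pics/{name}.png',a)
    r=cv2.imread('pics/side1.png')
    print("bolt",ecc(r,a,(258,174,280,196)),"rightcorner",ecc(r,a,(255,170,295,200)),"rest",ecc(r,a,(282,148,302,176)),"static foot",ecc(r,a,(210,198,262,222)))
    return a
E
python3 -c "
from h import *
wind()
d=cam('side')
p=np.array([597,0,92.]);print('px per mm up at bolt',proj(d,p+[0,0,1])-proj(d,p))
lift('side3')"
```

```text
clk 13.98 R 69.2 ang 25.9 turned 199.08619917553185 Ftan -6.26 Frad -3.07 Fz 3.7 rot [-3.139  0.     0.785] gap 23.5 z 169.7
px per mm up at bolt [ 0.00265363 -0.30932328]
bolt (array([ 1.03, -0.29], dtype=float32), 0.916) rightcorner (array([ 0.22, -0.34], dtype=float32), 0.921) rest (array([ 0.02, -0.01], dtype=float32), 0.999) static foot (array([-0.06,  0.1 ], dtype=float32), 0.972)
```

>>> send_rows --commands '[[[-0.0024, 0.0057, 0], 0], [[-0.0052, 0.0111, 0], 0], [[-0.0085, 0.0163, 0], 0], [[-0.0122, 0.0211, 0], 0], [[-0.0163, 0.0256, 0], 0], [[-0.0208, 0.0297, 0], 0], [[-0.0256, 0.0334, 0], 0], [[-0.0308, 0.0367, 0], 0]]'

```text
clock: 14.7
eef_pos: [583.2, 46.0, 170.0]
eef_rot: [-3.141, -0.002, 0.785]
wrist_force: [0.7, 6.5, 2.2]
finger_gap: 23.8
```

```bash
python3 -c "
from h import *
wind()
a=lift('side4')
cv2.imwrite('pics/side4c.png',crop(a,190,100,330,220,5))"
```

```text
clk 14.7 R 69.3 ang -14.4 turned 239.44806006546713 Ftan -6.48 Frad -0.94 Fz 2.2 rot [-3.141e+00 -2.000e-03  7.850e-01] gap 23.8 z 170.0
bolt (array([ 0.39, -0.22], dtype=float32), 0.944) rightcorner (array([ 0.03, -0.18], dtype=float32), 0.981) rest (array([ 0.03, -0.01], dtype=float32), 0.999) static foot (array([-0.03,  0.15], dtype=float32), 0.967)
```

View pics/side4c.png

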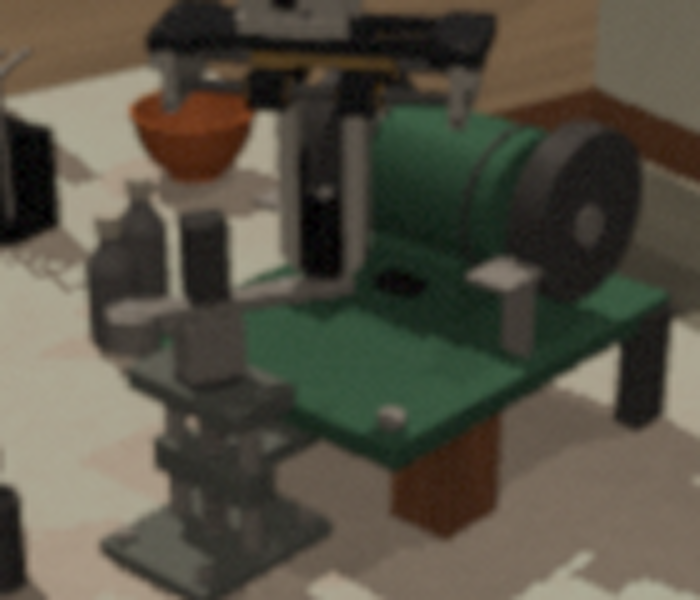

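>>> send_rows --commands '[[[-0.0054, 0.0028, 0], 0], [[-0.0111, 0.0052, 0], 0], [[-0.0169, 0.007, 0], 0], [[-0.0228, 0.0083, 0], 0], [[-0.0289, 0.0091, 0], 0], [[-0.035, 0.0094, 0], 0], [[-0.0411, 0.0091, 0], 0], [[-0.0472, 0.0083, 0], 0]]'

```text
clock: 15.42
eef_pos: [556.4, 6.2, 170.2]
eef_rot: [3.14, -0.002, 0.784]
wrist_force: [6.3, 3.7, 0.5]
finger_gap: 23.6
```

```bash
python3 -c "
from h import *
wind()
a=lift('side5')"
```

```text
clk 15.42 R 69.9 ang -54.8 turned 279.837796062711 Ftan -7.22 Frad 0.61 Fz 0.5 rot [ 3.14e+00 -2.00e-03  7.84e-01] gap 23.6 z 170.2
bolt (array([0.02, 0.  ], dtype=float32), 0.999) rightcorner (array([ 0.01, -0.05], dtype=float32), 0.999) rest (array([ 0.01, -0.03], dtype=float32), 0.999) static foot (array([-0.01,  0.14], dtype=float32), 0.962)
```

>>> send_rows --commands '[[[-0.0059, -0.0013, 0], 0], [[-0.0117, -0.0031, 0], 0], [[-0.0174, -0.0055, 0], 0], [[-0.0228, -0.0083, 0], 0], [[-0.028, -0.0116, 0], 0], [[-0.0328, -0.0153, 0], 0], [[-0.0373, -0.0194, 0], 0], [[-0.0414, -0.0239, 0], 0]]'

```text
clock: 16.13
eef_pos: [510.3, -7.0, 170.3]
eef_rot: [3.138, -0.001, 0.784]
wrist_force: [6.7, -4.5, 0.5]
finger_gap: 23.3
```

```bash
python3 -c "
from h import *
wind()
a=lift('side6')
cv2.imwrite('pics/side6c.png',crop(a,190,100,330,220,5))"
```

```text
clk 16.13 R 70.6 ang -94.7 turned 319.73765160934767 Ftan -7.09 Frad 3.95 Fz 0.5 rot [ 3.138e+00 -1.000e-03  7.840e-01] gap 23.3 z 170.3
bolt (array([ 0.01, -0.  ], dtype=float32), 0.999) rightcorner (array([ 0.02, -0.04], dtype=float32), 0.999) rest (array([ 0.02, -0.03], dtype=float32), 0.999) static foot (array([-0.05,  0.12], dtype=float32), 0.964)
```

View pics/side6c.png

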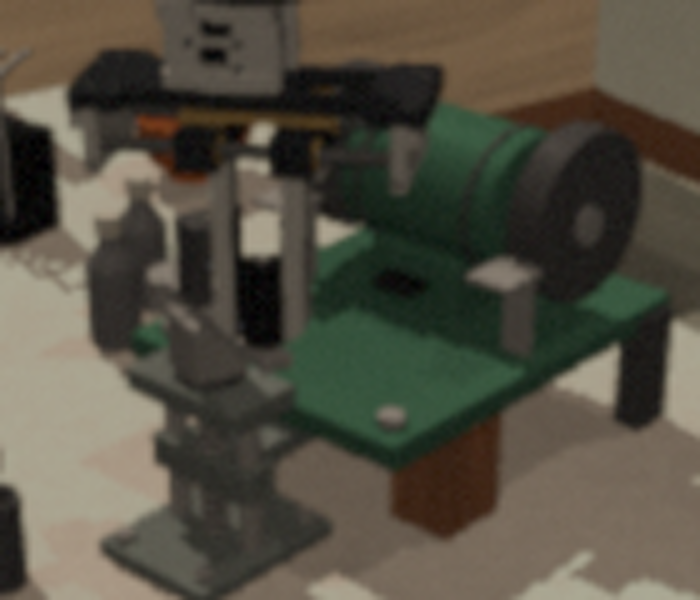

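>>> send_rows --commands '[[[-0.0037, -0.0048, 0], 0], [[-0.007, -0.01, 0], 0], [[-0.0098, -0.0154, 0], 0], [[-0.0122, -0.0211, 0], 0], [[-0.014, -0.0269, 0], 0], [[-0.0153, -0.0328, 0], 0], [[-0.0161, -0.0389, 0], 0], [[-0.0164, -0.045, 0], 0]]'

```text
clock: 16.85
eef_pos: [466.5, 12.6, 170.3]
eef_rot: [3.138, 0.001, 0.784]
wrist_force: [2.3, -10.8, 2.8]
finger_gap: 23.6
```

```bash
python3 -c "
from h import *
wind()
a=lift('side7')"
```

```text
clk 16.85 R 70.9 ang -134.4 turned 359.37139528734997 Ftan -9.22 Frad 6.08 Fz 2.8 rot [3.138e+00 1.000e-03 7.840e-01] gap 23.6 z 170.3
bolt (array([ 0.13, -0.18], dtype=float32), 0.983) rightcorner (array([ 0.02, -0.19], dtype=float32), 0.991) rest (array([-0.03, -0.18], dtype=float32), 0.997) static foot (array([0.12, 0.07], dtype=float32), 0.984)
```

>>> send_rows --commands '[[[0.0011, -0.0122, 0], 0], [[0.0042, -0.0239, 0], 0], [[0.0094, -0.035, 0], 0], [[0.0164, -0.045, 0], 0], [[0.025, -0.0536, 0], 0], [[0.035, -0.0606, 0], 0], [[0.0461, -0.0658, 0], 0], [[0.0578, -0.0689, 0], 0]]'

```text
clock: 17.57
eef_pos: [457.7, 103.2, 169.9]
eef_rot: [3.141, 0.003, 0.784]
wrist_force: [-3.0, -9.5, 3.9]
finger_gap: 23.6
```

```bash
python3 -c "
from h import *
wind()
a=lift('side8')
cv2.imwrite('pics/side8c.png',crop(a,190,100,330,220,5))
r=cv2.imread('pics/side1.png')
print(ecc(r,a,(296,122,325,162)),ecc(r,a,(262,172,276,192)))
d=cam('side')
for p in ([597,0,92.],[673,17,140]):p=np.array(p);print(proj(d,p+[0,0,1])-proj(d,p))"
```

```text
clk 17.57 R 70.8 ang 145.7 turned 79.3210554877046 Ftan -9.5 Frad -2.86 Fz 3.9 rot [3.141e+00 3.000e-03 7.840e-01] gap 23.6 z 169.9
bolt (array([ 0.1 , -1.03], dtype=float32), 0.996) rightcorner (array([ 0.1 , -0.99], dtype=float32), 0.993) rest (array([ 0.16, -0.66], dtype=float32), 0.995) static foot (array([-0.09,  0.11], dtype=float32), 0.962)
(array([ 0.2 , -0.22], dtype=float32), 0.983) (array([ 0.18, -1.08], dtype=float32), 0.981)
[ 0.00265363 -0.30932328]
[ 0.01069544 -0.31378305]
```

View pics/side8c.png

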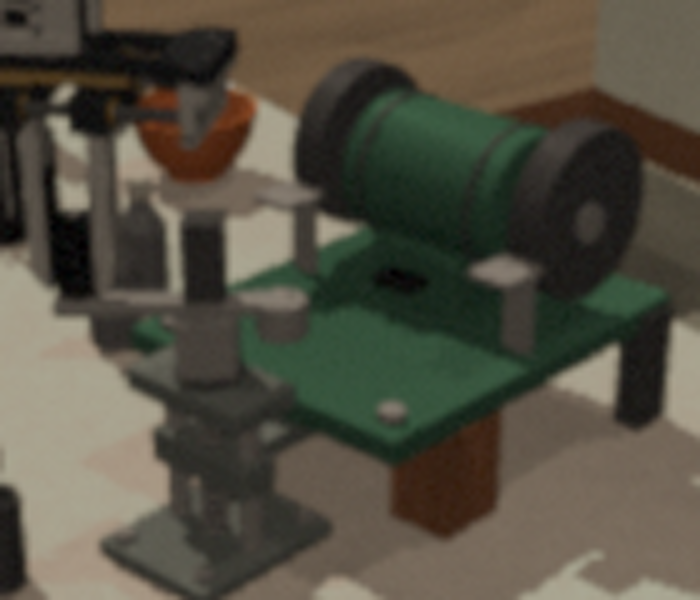

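>>> send_rows --commands '[[[0.0061, -0.0008, 0], 0], [[0.0122, -0.0011, 0], 0], [[0.0183, -0.0008, 0], 0], [[0.0244, 0, 0], 0], [[0.0303, 0.0013, 0], 0], [[0.0361, 0.0031, 0], 0], [[0.0418, 0.0055, 0], 0], [[0.0483, 0.0089, 0], 0]]'

```text
clock: 18.28
eef_pos: [497.8, 131.0, 169.7]
eef_rot: [-3.14, 0.003, 0.784]
wrist_force: [-9.2, -4.1, 6.6]
finger_gap: 23.4
```

>>> send_rows --commands '[[[0, 0, 0], 0], [[0, 0, 0], 0], [[0, 0, 0], 0], [[0, 0, 0], 0], [[0, 0, 0], 0], [[0, 0, 0], 0], [[0, 0, 0], 0], [[0, 0, 0], 0]]'

```text
clock: 18.95
eef_pos: [498.6, 131.0, 169.7]
eef_rot: [-3.141, 0.001, 0.784]
wrist_force: [-5.9, -1.5, 4.6]
finger_gap: 23.6
```

```bash
python3 -c "
from h import *
wind()
a=lift('side9')
r=cv2.imread('pics/side1.png')
print(ecc(r,a,(262,172,276,192)))"
```

```text
clk 18.95 R 70.0 ang 104.5 turned 120.48185139229798 Ftan -6.06 Frad -0.02 Fz 4.6 rot [-3.141e+00  1.000e-03  7.840e-01] gap 23.6 z 169.7
bolt (array([ 0.3 , -1.47], dtype=float32), 0.924) rightcorner (array([ 0.18, -1.35], dtype=float32), 0.961) rest (array([ 0.22, -1.02], dtype=float32), 0.994) static foot (array([-0.1 ,  0.11], dtype=float32), 0.958)
(array([ 0.32, -1.41], dtype=float32), 0.881)
```

>>> send_rows --commands '[[[0, 0, 0], 0], [[0, 0, 0], 0], [[0, 0, 0], 0], [[0, 0, 0], 0], [[0, 0, 0], 0], [[0, 0, 0], 0], [[0, 0, 0], 0], [[0, 0, 0], 0]]' --hand -0.2

```text
clock: 19.67
eef_pos: [498.9, 131.1, 169.8]
eef_rot: [-3.142, -0.0, 0.784]
wrist_force: [0.2, 0.3, -0.7]
finger_gap: 55.8
```

>>> send_rows --commands '[[[0, 0, -0.005], 0], [[0, 0, -0.015], 0], [[0, 0, -0.035], 0], [[0, 0, -0.06], 0], [[0, 0, -0.08], 0], [[0, 0, -0.1], 0], [[-0.03, 0, -0.11], 0], [[-0.06, 0, -0.11], 0]]'

```text
clock: 20.33
eef_pos: [456.6, 88.7, 282.6]
eef_rot: [3.139, -0.003, 0.786]
wrist_force: [0.3, -0.7, 0.6]
finger_gap: 56.6
```

>>> send_rows --commands '[[[-0.03, 0, 0], 0], [[-0.06, 0, 0], 0], [[-0.08, 0, 0], 0], [[-0.08, 0, 0], 0], [[-0.08, 0, 0], 0], [[-0.08, 0, 0], 0], [[-0.08, 0, 0], 0], [[-0.08, 0, 0], 0]]'

```text
clock: 21.0
eef_pos: [400.2, 32.7, 279.7]
eef_rot: [-3.141, 0.0, 0.785]
wrist_force: [0.9, 0.4, 0.2]
finger_gap: 56.3
```

```bash
python3 -c "
from h import *
st=manip.read_state();print(st['clock'],st['eef_pos'],st['wrist_force'],st['finger_gap'])
w=manip.camera('wrist')[:,:,::-1];cv2.imwrite('pics/w9.png',w)
a=lift('side10')
r=cv2.imread('pics/side1.png')
print(ecc(r,a,(262,172,276,192)))
cv2.imwrite('pics/side10c.png',crop(a,190,100,330,220,5))
cv2.imwrite('pics/scene10.png',manip.camera('scene')[:,:,::-1])"
```

```text
21.0 [400.15819062  32.6601609  279.70536244] [0.94899721 0.37624468 0.16831031] 56.262069711469245
bolt (array([ 0.27, -1.46], dtype=float32), 0.927) rightcorner (array([ 0.17, -1.37], dtype=float32), 0.966) rest (array([ 0.21, -0.99], dtype=float32), 0.994) static foot (array([-0.06,  0.11], dtype=float32), 0.958)
(array([ 0.13, -1.57], dtype=float32), 0.984)
```

View pics/side10c.png

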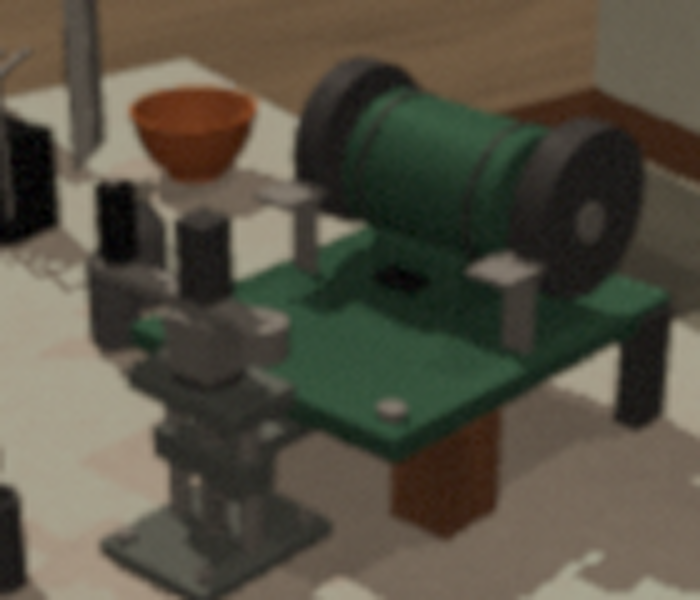

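View pics/w9.png

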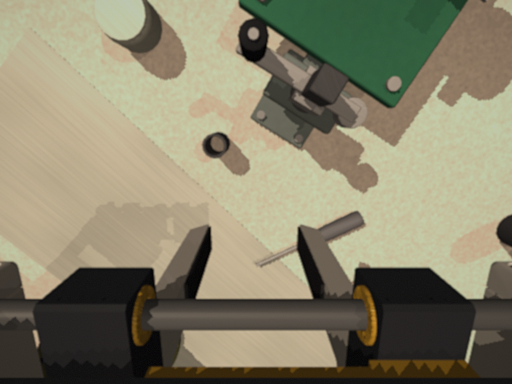

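View pics/scene10.png

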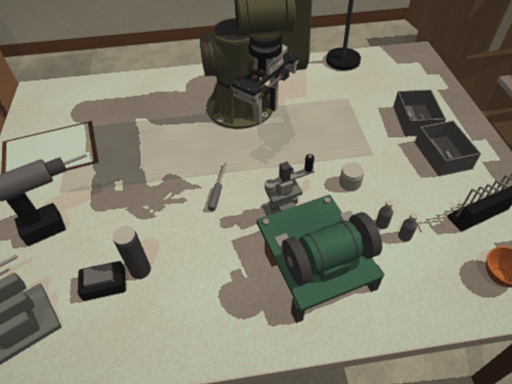

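```bash
python3 -c "
from cell import manip
print(manip.sign_off())"
```

```text
the job is handed in; nothing more can be done
None
```

The crank is fully home on the jack, and the grinder's front edge is lifted about 5 mm. I handed the job in at 21 s of the 72 s allowed.

- **Fit:** I turned the crank to match the square as seen in the wrist camera, and it dropped on. It touched the collar with the mouth at 120 mm, which is the home height. The vertical force changed by about 8 N at contact.
- **Winding:** I gripped the knob and wound about 1⅓ turns clockwise. The pad touched the base at about 335–340° of turn, judging by the rise in force and the first movement in the side camera.
- **Lift:** Comparing side-camera pictures before and after letting go, the bolt on the base gives about 5.0–5.3 mm, and the tool rest, scaled for its distance from the hinge, about 5 mm. The turns counted after contact agree. One looser image match that included shadows read about 4.7 mm, still within tolerance.
- **At hand-in:** The crank was sitting on the collar, and the gripper was clear with no wrist force. The other things on the bench look unmoved in the final scene picture, which I checked by eye only.

No check failed. The largest wrist force I saw was about 12 N.

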